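# Power up the bench and start the board test

## Task

Start the board test on this electronics bench with the closed fingertips, in this order: press down the raised end of the rocker on the socket strip so that it is fully on, then push the round output key on the power supply fully in so that it stays in, then press the large round start key on the hand control box all the way down for a moment and let it come back up. Press the control box where it lies (do not pick it up or push it about), and leave the other keys and everything else on the bench alone.

Things in the scene. Friction and masses are not known exactly. Their poses are not given: they have to be found in the camera images.
- strip: grey switched socket strip screwed to the bench, 285 x 60 x 45 mm high. Origin on the bench straight under the rocker's pivot; its x axis runs along the strip from the rocker end (the strip begins 45 mm behind the pivot) past three sockets (70, 125, 180 mm from the pivot; the last carries a plug-in adapter 80 mm high); z up
- rocker_raised_end (a point): the spot to press: on the top face of the rocker half that stands up while the strip is off (the half towards the sockets), 16 mm from the pivot line, mid-width. Off, it is 62 mm above the bench; on, that face is level, 55 mm above the bench, 10 mm above the strip's top. The rocker is off-white, 48 mm long (24 mm each side of the pivot) and 28 mm wide, between two 4 mm high cheeks
- rocker (a joint): strip rocker angle: 0 = off (sockets-side half raised), 0.44 rad = fully on (that half pressed down level, the other half raised). Friction of 2 to 3 N at the spot; it stays where it is left
- supply: desk power supply fixed to the bench, 200 (x) x 180 (y) mm; flat front deck 55 mm above the bench, and a rear hump (x from 45 to 100 mm) 93 mm high. Origin under its centre on the bench, x towards the hump (away from the operator), z up. On the deck, in a row 35 mm to the front of the centre: the round output key at y = +55 mm, and two square 18 mm keys, 5 mm proud, at y = 0 and y = -50 mm, which are not to be pressed
- output_key_top (a point): centre of the top of the round output key on the supply: diameter 26 mm, 12 mm proud of the deck when out (67 mm above the bench), 5 mm proud when in. Axes as the supply
- output_key (a joint): travel of the output key: 0 = out, 0.007 m = fully in. Push-lock: about 3 N to move, no spring, stays in
- square_key_a (a joint): travel of the middle square key on the supply, 0 = up, 0.004 m = down; not to be pressed
- square_key_b (a joint): travel of the outer square key on the supply, 0 = up, 0.004 m = down; not to be pressed
- control_box: loose grey hand control box lying on the bench, 130 (x) x 64 (y) x 32 mm high, 0.3 to 0.6 kg. Origin under its centre; z up. Its large round start key is at x = +32 mm, a small round key (diameter 14 mm, 7 mm proud) at x = -35 mm. To be pressed where it lies, not picked up
- start_key_top (a point): centre of the top of the large round start key on the control box: diameter 28 mm, 46 mm above the bench, standing 11 mm proud of an aluminium collar. Axes as the box
- start_key (a joint): travel of the start key: 0 = up, 0.006 m = fully down. Sprung: 1.4 N to start, 4 N fully down; comes back up when let go
- small_key (a joint): travel of the small key on the control box, 0 = up, 0.004 m = down; not to be pressed
- solder_spool: aluminium-coloured solder spool standing on its flat end, diameter 52, 40 high (sizes in mm), loose; a bystander, to be left where it is. Origin on its underside
- flux_jar: small jar, diameter 42, 45 high (sizes in mm), loose; a bystander, to be left where it is. Origin on its underside
- heat_sink: finned aluminium heat sink 40 x 40 x 26 (sizes in mm), loose; a bystander, to be left where it is. Origin on its underside
- screwdriver: screwdriver 160 long lying down (sizes in mm), loose; a bystander, to be left where it is. Origin on its underside
- pliers: pliers about 160 long lying down (sizes in mm), loose; a bystander, to be left where it is. Origin on its underside
- spare_board: loose green circuit board 90 x 70 x 4 (sizes in mm), loose; a bystander, to be left where it is. Origin on its underside
There are look-alikes about, which are no part of the job. Leave any orange or pink look-alike of the control_box alone.

How it is judged:
By the outcome, as a careful person would: the job done as asked, in the order asked, and still so for the second after the job is handed in, with the robot touching nothing.
It also fails if it takes over 48 s, if anything falls off the work surface, if the arm or the gripper's body presses on something with over 40 N, if the wrist force passes 120 N, or if a joint passes its speed limit or range.

## Robot

A 6-joint arm with a two-finger parallel gripper is mounted at the origin on the work surface. World frame = base frame: x ahead of the robot, y to its left, z up, the work surface at z = 0. Lengths are in m, angles in rad, forces in N, time in s.
With the tool pointing down it reaches from about 0.325 to 0.9 m from the base axis. Payload 6.1 kg.
Tool frame: the origin (TCP) lies at the very end of the fingers, on their centre line; the grasp point (between the pads) lies 19 mm behind it; z points along the fingers, y is the line along which they close (so a half turn about z gives the same grasp; the last joint's range is limited). The gripper opens to 85 mm and grips with 20 to 120 N. Pads are 22 mm wide; open, the fingers measure 114 mm over their backs; the gripper's body (76 mm by 85 mm) begins 54 mm behind the grasp point. The pads swing forward as they close: fully open they stand 13 mm farther back than shut.
Start: joints at [-1.265, 0.22, 1.526, -0, 1.395, -0.126], TCP at [0.262, -0.568, 0.231] pointing down, gripper open.
Joint ranges: [-2.98, 2.98], [-0.91, 2.08], [0.09, 2.57], [-1.24, 4.39], [0.2, 2.65], [-2.68, 2.68]. Speed limits (rad/s): [2.57, 2.57, 3.01, 3.14, 3.14, 3.14].

## Interface

Orientations are given as a unit quaternion [w, x, y, z].
In Python, from workcell import telemetry, optics, order gives the robot as it stands. The module is installed in compiled form; this text tells all that it offers.
- The arm moves only by the tool drive_tool, never from a script. Its argument "increments" is a list of rows, each a list of 4 numbers: the shift along the tool's x, y, z in mm, then the turn about the tool's z in rad. In form: [[dx, dy, dz, twist], ...]. A call has 1 to 20 rows; each row shifts and turns the commanded pose from where the row before left it, along the tool's axes as they then stand; what a row does not reach is not made up. A row lasts 1/12 s, in which the tool goes at most 41.7 mm and 7.16 degrees, less where a joint would pass 70% of its speed; a pose out of reach is approached as far as the arm can. A call with a gripper value outside its range is refused whole. "gripper" is the closure, from 0 (fully open) to 1 (shut), set as the call begins (left out, the last holds). The fingers move at their own pace and stop on an object; the grip force is fixed at half the most. Time passes only in rows, so rows that do not move let the fingers close. It gives the time, the measured TCP pose, the force, the opening and the grip force at its end, in the units of the state.
- telemetry.state(): the state, without advancing time (a new reading comes with each control period).
- optics.snapshot(name): name is "side" or "top"; returns the picture (384x512x3 uint8, red, green, blue); there is no depth.
- optics.camera_params(name): a dict with "fx", "fy", "cx", "cy" (pixels), "k1" (the pictures are not rectified: a ray, as slopes to the right and down, at radius r is drawn at 1 + k1 r^2 times it, then the intrinsics apply), "eye" and "orientation" of the camera in the world. Camera axes: x right, y down, z forward; pixel columns grow to the right and rows downward; lengths in m; the calibration is good to about 2 mm. A picture is of the moment at which its call begins. camera_params takes no time and is no camera call.
- order.finish_job(): hands the job in; it is judged then, once.
Trained networks look in the newest picture that a camera, given by its name, has taken for a name from the list of things; names that differ only in an ending like _2 or _b are one class to them, and where a whole thing is asked for, a point or a joint stands for the part that bears it (a point fixed in the world has none). Each returns a list of dicts, best first, with "score" (0 to 1); they miss things now and then, are a little off and sometimes report something else, mostly with a low value. They report only what shows in the picture. A call takes as long as a camera call. They do not tell look-alikes from the thing itself.
- optics.trace(camera, name): "mask" (384x512 bool, what is visible of it) and "point" ([row, column] in pixels, amid what is visible of it).
The state is a dict: "time_s": time; "joint_positions": joint angles; "qvel": joint speeds; "joint_efforts": joint torques, N m; "ee_pos": TCP position; "orientation": TCP orientation; "wrist_force": force on the tool from outside, world axes, zero at the start; "moment": the same for the moment, N m; "width": opening from 0.0 (shut) to 1.0 (fully open); "grasp_force": force on a finger pad.
Only numpy, scipy, OpenCV 4.12 (cv2) and the standard library are available. Lean on these libraries where they do the work, as an engineer would, in place of code of your own. Each camera call takes 0.05 s, during which the arm holds its last target. There are 200 camera calls.

## Working session

There is one attempt and no reset: what is moved stays moved. The work goes in short steps, Python scripts to look and compute and a tool call to move; the robot and the scene stay as the last step left them, time stands still between calls to the robot, and variables do not carry over. Pictures are saved under pics/ and viewed, at most 10 in all, crops included, and the job is handed in when it is done.

Besides the shell and the picture viewer there is one more tool, called after "Request:" as a command line: name --pt "numbers of a row" for each row, then --argument value for the rest. drive_tool: Moves the arm, as the interface text tells. Its arguments: {"type":"object","properties":{"increments":{"type":"array"},"gripper":{"type":"number"}},"required":["increments"]}

```bash
mkdir -p pics
cat > h.py <<'E'
import numpy as np, cv2
from scipy.spatial.transform import Rotation as R
from workcell import telemetry, optics, order
def q2R(q): return R.from_quat([q[1],q[2],q[3],q[0]]).as_matrix()
def ray(cam,row,col):
    p=optics.camera_params(cam); d=np.array([(col-p['cx'])/p['fx'],(row-p['cy'])/p['fy']]); u=d.copy()
    for _ in range(20): u=d/(1+p['k1']*(u@u))
    v=q2R(p['orientation'])@np.array([u[0],u[1],1]); return np.array(p['eye']),v/np.linalg.norm(v)
def atz(cam,row,col,z):
    e,v=ray(cam,row,col); return e+v*(z-e[2])/v[2]
def tri(a,b):
    (e1,v1),(e2,v2)=ray('top',*a),ray('side',*b)
    s=np.linalg.lstsq(np.c_[v1,-v2],e2-e1,rcond=None)[0]
    p,q=e1+s[0]*v1,e2+s[1]*v2; return (p+q)/2,np.linalg.norm(p-q)
def proj(cam,P):
    p=optics.camera_params(cam); c=q2R(p['orientation']).T@(np.array(P)-p['eye']); u=c[:2]/c[2]
    u=u*(1+p['k1']*(u@u)); return np.array([u[1]*p['fy']+p['cy'],u[0]*p['fx']+p['cx']])
E
python3 - <<'E'
from h import *
for c in ('top','side'):
    im=optics.snapshot(c); cv2.imwrite(f'pics/{c}0.png',cv2.resize(im[...,::-1],(800,600),interpolation=3))
    print(c,{k:np.round(v,3) for k,v in optics.camera_params(c).items()})
    for n in ('rocker_raised_end','output_key_top','start_key_top','rocker','output_key','start_key','small_key','strip','supply','control_box'):
        for d in optics.trace(c,n)[:3]: print(c,n,round(d['score'],2),np.round(d['point'],1),d['mask'].sum(),np.round(atz(c,*d['point'],.055),3))
E
```

```text
top {'fx': np.float64(462.116), 'fy': np.float64(462.116), 'cx': np.float64(264.323), 'cy': np.float64(185.801), 'k1': np.float64(-0.075), 'eye': array([0.278, 0.009, 1.492]), 'orientation': array([ 0.038, -0.704,  0.708, -0.045])}
top rocker_raised_end 0.69 [170.7 171.3] 110 [0.498 0.286 0.055]
top start_key_top 0.58 [253.9 413.8] 62 [ 0.232 -0.471  0.055]
top start_key_top 0.57 [217.4 289.2] 59 [ 0.349 -0.083  0.055]
top rocker 0.68 [169.5 172.5] 142 [0.502 0.282 0.055]
top rocker 0.44 [143.6 237.9] 46 [0.583 0.076 0.055]
top output_key 0.52 [135.5 352.5] 125 [ 0.609 -0.289  0.055]
top output_key 0.43 [140.7 235. ] 59 [0.593 0.085 0.055]
top start_key 0.55 [252.3 417.3] 71 [ 0.237 -0.483  0.055]
top start_key 0.54 [168.1 170.3] 137 [0.506 0.289 0.055]
top start_key 0.38 [157.2 348. ] 62 [ 0.538 -0.273  0.055]
top small_key 0.55 [153.  349.2] 48 [ 0.552 -0.277  0.055]
top strip 0.9 [142.8 163.6] 1712 [0.588 0.312 0.055]
top strip 0.52 [142.3 236.5] 58 [0.588 0.081 0.055]
top supply 0.71 [132.2 249.3] 3814 [0.62  0.04  0.055]
top control_box 0.87 [227.8 296.4] 805 [ 0.317 -0.105  0.0
[... 311 characters left out ...]
t_key_top 0.41 [320.1 198.4] 57 [ 0.242 -0.498  0.055]
side rocker 0.53 [136.  256.5] 74 [0.489 0.285 0.055]
side start_key 0.47 [257.  287.2] 42 [ 0.535 -0.298  0.055]
side start_key 0.43 [213.5 231.1] 35 [ 0.362 -0.106  0.055]
side small_key 0.22 [256.  284.9] 59 [ 0.528 -0.294  0.055]
side strip 0.68 [136.9 282.4] 1127 [0.595 0.273 0.055]
side supply 0.85 [184.  299.6] 2583 [0.625 0.014 0.055]
side supply 0.61 [108.8 262.7] 206 [0.532 0.458 0.055]
side supply 0.49 [327.8 299.5] 360 [ 0.539 -0.545  0.055]
side control_box 0.81 [324.1 215.5] 654 [ 0.292 -0.515  0.055]
side control_box 0.8 [216.7 226.7] 407 [ 0.346 -0.119  0.055]
side control_box 0.69 [258.  278.9] 814 [ 0.508 -0.3    0.055]
```

View pics/top0.png

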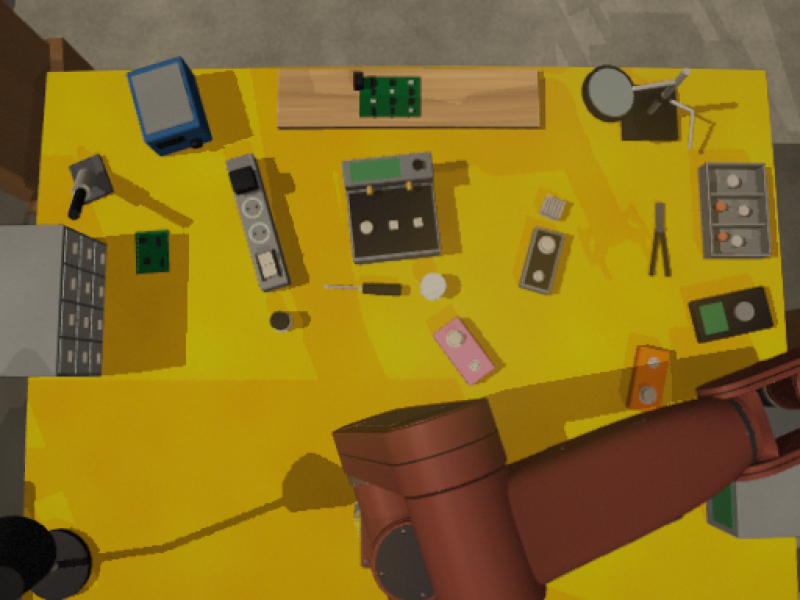

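View pics/side0.png

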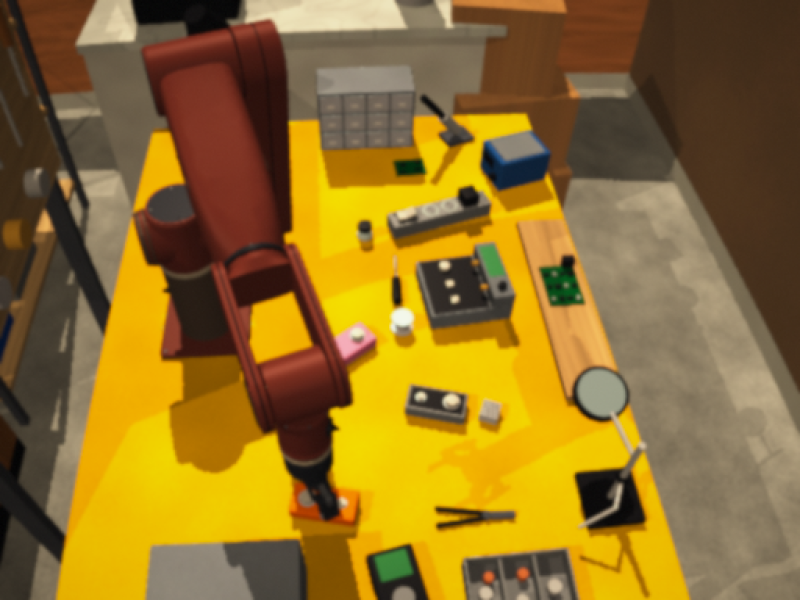

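The pictures show these things, with positions in 800x600 pixels as (column, row):
- **Strip:** rocker at top (268,264).
- **Supply:** round key at top (366,228). The two squares are at (393,225) and (418,222).
- **Control-box candidates:** grey at top (541,260), pink at (463,350) and orange at (650,377). The grey one fits the description; pink and orange are look-alikes. Its large key is at (547,245) and its small key at (538,275).

Next I'll measure from bright blobs in both views and confirm in one crop.

```bash
cat > m.py <<'E'
from h import *
def blob(im,col,row,w=9,t=None):
    c,r=int(col*.64),int(row*.64); p=im[r-w:r+w+1,c-w:c+w+1].astype(float).min(2)
    t,b=cv2.threshold(p.astype(np.uint8),0,255,cv2.THRESH_OTSU)
    n,l,s,ce=cv2.connectedComponentsWithStats(b); 
    i=min(range(1,n),key=lambda k: np.hypot(*(ce[k]-w))-0.05*s[k,4])
    return np.array([ce[i][1]+r-w,ce[i][0]+c-w]),s[i,4]
E
python3 - <<'E'
from m import *
T=optics.snapshot('top');S=optics.snapshot('side')
K={'rocker':((268,264),(406,215)),'out':((366,228),(444,266)),'sqa':((393,225),(450,283)),'sqb':((418,222),(455,299)),'start':((547,245),(452,402)),'small':((538,275),(421,397)),'sock1':((258,233),(433,213)),'sock2':((251,208),(450,208))}
for k,(a,b) in K.items():
    w=9 if k=='rocker' else 7
    pa,na=blob(T,*a,w);pb,nb=blob(S,*b,w); P,e=tri(pa,pb); print(k,pa.round(1),na,pb.round(1),nb,P.round(4),'gap',round(e,4))
def crop(im,c,r,h=24):
    c,r=int(c*.64),int(r*.64); return cv2.resize(im[r-h:r+h,c-h:c+h,::-1],(260,260),interpolation=2)
cv2.imwrite('pics/crops.png',np.vstack([np.hstack([crop(T,*p) for p in ((262,250),(392,225),(543,260))]),np.hstack([crop(S,*p) for p in ((425,213),(450,282),(440,400))])]))
E
```

```text
rocker [168.2 169.2] 210 [137.9 258.6] 165 [0.5041 0.2962 0.0348] gap 0.01
out [145.1 234.2] 52 [169.3 283.9] 37 [0.5765 0.0875 0.0605] gap 0.0021
sqa [143.4 251.6] 35 [180.9 287.4] 27 [0.5828 0.0328 0.0548] gap 0.002
sqb [141.8 267.3] 33 [190.9 290.6] 27 [ 0.5877 -0.0171  0.0551] gap 0.002
start [156.3 349.3] 101 [255.8 288. ] 74 [ 0.5437 -0.2808  0.0342] gap 0.0026
small [176.2 344.1] 44 [253.3 268.7] 37 [ 0.4803 -0.2632  0.0295] gap 0.0015
sock1 [148.6 165.2] 71 [134.2 276.8] 147 [0.575  0.3104 0.0363] gap 0.0051
sock2 [132.5 160.6] 70 [131.8 287.1] 132 [0.625  0.3272 0.0328] gap 0.0023
```

View pics/crops.png

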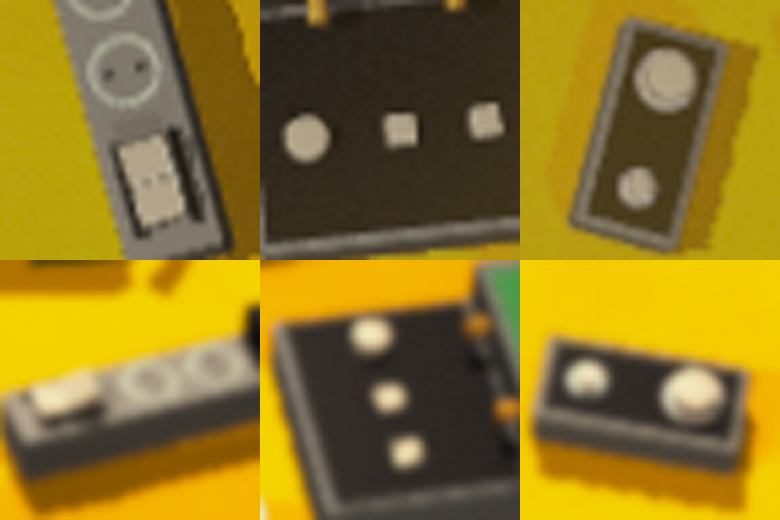

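The crops confirm the targets: the rocker with its raised half towards the sockets, the round key left of the two squares, and the grey box with its large key at the upper end. Next I'll fit them using the known heights as a check.

Run:
```python
from m import *
z=lambda p,h,c='top': atz(c,*p,h)
s1=z((149.1,165.9),.045);s2=z((132.5,160.6),.045);pv=z((169.5,171.1),.056)
print('top s1,s2,pv',s1.round(4),s2.round(4),pv.round(4),'d',np.linalg.norm(s2-s1)*1e3,np.linalg.norm((s1-pv)[:2])*1e3)
u=(s2-pv)[:2];u/=np.linalg.norm(u);print('dir',u,'spot',pv[:2]+u*.016,'via s1s2',(s1+s2)[:2]/2-u*(.0975-.016))
a=z((134.2,276.8),.045,'side');b=z((131.8,287.1),.045,'side');print('side s1 s2',a.round(4),b.round(4))
for n,pt,ps,h in (('out',(145.1,234.2),(169.3,283.9),.064),('sqa',(143.4,251.6),(180.9,287.4),.0585),('sqb',(141.8,267.3),(190.9,290.6),.0585),('start',(156.3,349.3),(255.8,288),.042),('small',(176.2,344.1),(253.3,268.7),.037)):
    print(n,z(pt,h).round(4),z(ps,h,'side').round(4))
s=telemetry.state();print(s['ee_pos'],s['orientation'],q2R(s['orientation']).round(3),s['time_s'],s['width'])
```

```text
top s1,s2,pv [0.5691 0.3063 0.045 ] [0.6234 0.3246 0.045 ] [0.5015 0.2863 0.056 ] d 57.28051746969839 70.54074958503558
dir [0.95406153 0.29961073] spot [0.51675915 0.29107436] via s1s2 [0.51852058 0.29102558]
side s1 s2 [0.5757 0.3018 0.045 ] [0.6208 0.3139 0.045 ]
out [0.5768 0.0873 0.064 ] [0.5747 0.0841 0.064 ]
sqa [0.5831 0.0326 0.0585] [0.581  0.0295 0.0585]
sqb [ 0.5881 -0.017   0.0585] [ 0.586  -0.02    0.0585]
start [ 0.5435 -0.2794  0.042 ] [ 0.541  -0.2857  0.042 ]
small [ 0.48   -0.2618  0.037 ] [ 0.4786 -0.268   0.037 ]
[ 0.26153717 -0.56763595  0.2312981 ] [ 6.04456160e-06  9.76786137e-01  2.14216811e-01 -1.54929097e-05] [[ 0.908  0.418 -0.   ]
 [ 0.418 -0.908 -0.   ]
 [-0.     0.    -1.   ]] 1.2 1.0006077816536816
```

Request:
drive_tool --pt "22 -25 0 0" --pt "22 -25 0 0" --pt "22 -25 0 0" --pt "22 -25 0 0" --pt "22 -25 0 0" --pt "22 -25 0 0" --pt "22 -25 0 0" --pt "22 -25 0 0" --pt "22 -25 0 0" --pt "22 -25 0 0" --pt "22 -25 0 0" --pt "22 -25 0 0" --pt "22 -25 0 0" --pt "22 -25 0 0" --pt "22 -25 0 0" --pt "22 -25 0 0" --pt "22 -25 0 0" --pt "22 -25 0 0" --pt "22 -25 0 0" --pt "22 -25 0 0" --gripper 1

```text
time_s: 2.87
ee_pos: [0.4522, 0.0724, 0.2317]
orientation: [0.0, 0.977, 0.214, 0.0]
wrist_force: [0.4, -1.1, -0.3]
width: 0.003
grasp_force: 0.0
```

Request:
drive_tool --pt "25 -28.5 0 0" --pt "25 -28.5 0 0" --pt "25 -28.5 0 0" --pt "25 -28.5 0 0" --pt "25 -28.5 0 0" --pt "24 -28.5 0 0" --pt "0 0 32 0" --pt "0 0 32 0" --pt "0 0 32 0" --pt "0 0 36 0" --pt "0 0 10 0" --pt "0 0 0 0" --pt "0 0 0 0"

```text
time_s: 3.95
ee_pos: [0.516, 0.2883, 0.09]
orientation: [0.0, 0.977, 0.214, -0.0]
wrist_force: [0.7, 0.5, 0.9]
width: 0.001
grasp_force: 0.0
```

Run:
```python
from m import *
T=optics.snapshot('top');S=optics.snapshot('side');s=telemetry.state();P=s['ee_pos'];print(P,s['wrist_force'])
for c in('top','side'): print(c,proj(c,P),proj(c,[.516,.290,.062]))
def crop(im,r,c,h=32):
    r,c=int(r),int(c); return cv2.resize(im[r-h:r+h,c-h:c+h,::-1],(390,390),interpolation=2)
cv2.imwrite('pics/r1.png',np.hstack([crop(T,*proj('top',P)),crop(S,*proj('side',P))]))
```

```text
[0.51766835 0.28899048 0.09223241] [ 0.00213088 -0.14654834  0.58552118]
top [162.50382862 168.08380685] [164.64472031 169.64206096]
side [128.34881254 263.75044937] [133.69232157 263.01563357]
```

View pics/r1.png

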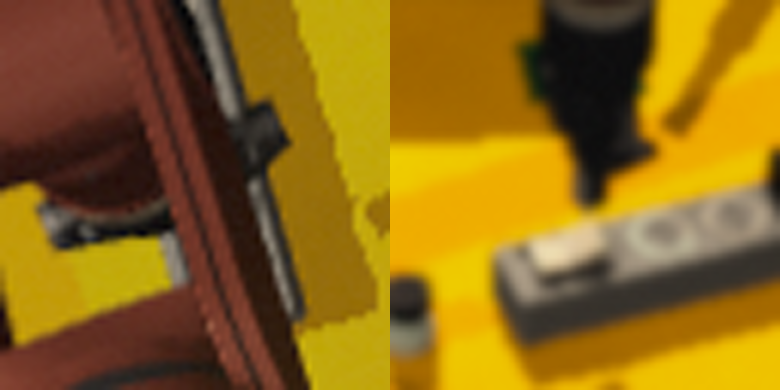

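The side view shows the closed tip at about (264,130) native, directly above the rocker's socket-side half (columns 254–266). This agrees with the projection, so I'll press.

Request:
drive_tool --pt "0 0 10 0" --pt "0 0 8 0" --pt "0 0 5 0" --pt "0 0 4 0" --pt "0 0 3 0" --pt "0 0 3 0" --pt "0 0 1.5 0" --pt "0 0 0 0" --pt "0 0 0 0"

```text
time_s: 4.8
ee_pos: [0.516, 0.2884, 0.0551]
orientation: [-0.0, 0.977, 0.214, 0.0]
wrist_force: [2.4, 0.7, 1.5]
width: 0.001
grasp_force: 1.3
```

Request:
drive_tool --pt "0 0 1 0" --pt "0 0 1 0" --pt "0 0 0 0"

```text
time_s: 5.05
ee_pos: [0.5161, 0.2885, 0.0549]
orientation: [0.0, 0.977, 0.214, 0.0]
wrist_force: [-3.5, -3.0, 15.0]
width: -0.003
grasp_force: 7.9
```

Request:
drive_tool --pt "0 0 0.5 0" --pt "0 0 -10 0" --pt "0 0 -25 0" --pt "0 0 -30 0" --pt "0 0 -25 0" --pt "-5 34.8 0 0" --pt "-5 34.8 0 0" --pt "-5 34.8 0 0" --pt "-5 34.8 0 0" --pt "-5 34.8 0 0" --pt "-5 34.8 0 0" --pt "0 0 25 0" --pt "0 0 25 0" --pt "0 0 10 0" --pt "0 0 0 0" --pt "0 0 0 0"

```text
time_s: 6.38
ee_pos: [0.5748, 0.0865, 0.0817]
orientation: [-0.0, 0.977, 0.215, -0.001]
wrist_force: [0.6, 0.3, 0.1]
width: 0.002
grasp_force: 0.0
```

Run:
```python
from m import *
T=optics.snapshot('top');S=optics.snapshot('side');s=telemetry.state();P=s['ee_pos'];print(P,s['wrist_force'])
for c in('top','side'): print(c,proj(c,P),proj(c,[.576,.086,.067]))
def crop(im,r,c,h=32):
    r,c=int(r),int(c); return cv2.resize(im[r-h:r+h,c-h:c+h,::-1],(390,390),interpolation=2)
cv2.imwrite('pics/r2.png',np.vstack([np.hstack([crop(T,*proj('top',P)),crop(S,*proj('side',P))])[:,:],])) 
cv2.imwrite('pics/r2.png',np.hstack([cv2.resize(crop(S,*proj('side',P)),(390,390)),crop(S,137,260,20)]))
```

```text
[0.57656673 0.08668023 0.08364246] [0.73462103 0.57191879 0.33815483]
top [143.86889167 234.05053754] [145.14521477 234.55822153]
side [165.24854179 284.69477112] [168.38702164 284.23627236]
```

View pics/r2.png

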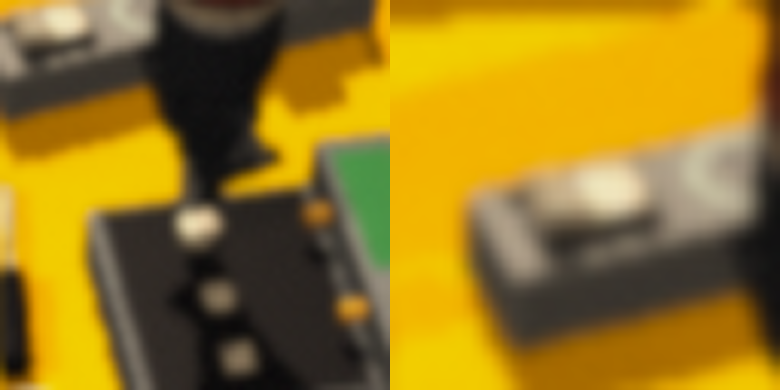

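In the right crop the rocker's socket-side half is now bright and level, and the other half is tilted up. In the left crop the tip at (203,190) is directly above the round key at (199,226). I'll press the key.

Request:
drive_tool --pt "0 0 8 0" --pt "0 0 5 0" --pt "0 0 3 0" --pt "0 0 3 0" --pt "0 0 2 0" --pt "0 0 1 0" --pt "0 0 0 0" --pt "0 0 0 0"

```text
time_s: 7.15
ee_pos: [0.5758, 0.0859, 0.0601]
orientation: [0.0, 0.977, 0.214, -0.0]
wrist_force: [-1.3, 0.7, 0.7]
width: -0.0
grasp_force: 0.0
```

Request:
drive_tool --pt "0 0 1 0" --pt "0 0 1 0" --pt "0 0 0 0"

```text
time_s: 7.4
ee_pos: [0.5759, 0.0859, 0.0598]
orientation: [0.0, 0.977, 0.214, -0.0]
wrist_force: [-6.0, 0.3, 12.3]
width: 0.001
grasp_force: 6.0
```

Request:
drive_tool --pt "0 0 0.5 0" --pt "0 0 -10 0" --pt "0 0 -25 0" --pt "0 0 -30 0" --pt "0 0 -20 0" --pt "-18.4 32 0 0" --pt "-18.4 32 0 0" --pt "-18.4 32 0 0" --pt "-18.4 32 0 0" --pt "-18.4 32 0 0" --pt "-18.4 32 0 0" --pt "-18.4 32 0 0" --pt "-18.4 32 0 0" --pt "-18.4 32 0 0" --pt "-18.4 32 0 0" --pt "0 0 30 0" --pt "0 0 30 0" --pt "0 0 18 0" --pt "0 0 0 0" --pt "0 0 0 0"

```text
time_s: 9.07
ee_pos: [0.5417, -0.2812, 0.0638]
orientation: [-0.001, 0.977, 0.214, -0.001]
wrist_force: [0.5, -1.1, -0.5]
width: -0.005
grasp_force: 0.0
```

Run:
```python
from m import *
T=optics.snapshot('top');S=optics.snapshot('side');s=telemetry.state();P=s['ee_pos'];print(P,s['wrist_force'])
for c in('top','side'): print(c,proj(c,P),proj(c,[.5425,-.282,.046]))
def crop(im,r,c,h=32):
    r,c=int(r),int(c); return cv2.resize(im[r-h:r+h,c-h:c+h,::-1],(390,390),interpolation=2)
cv2.imwrite('pics/r3.png',np.hstack([crop(S,*proj('side',P)),crop(S,175,286,24)]))
```

```text
[ 0.543758   -0.28215622  0.0665929 ] [0.37235754 0.26437461 1.07215902]
top [154.81727129 351.66769415] [156.39271097 350.3611994 ]
side [250.85526949 289.33525381] [254.19052505 288.41067197]
```

View pics/r3.png

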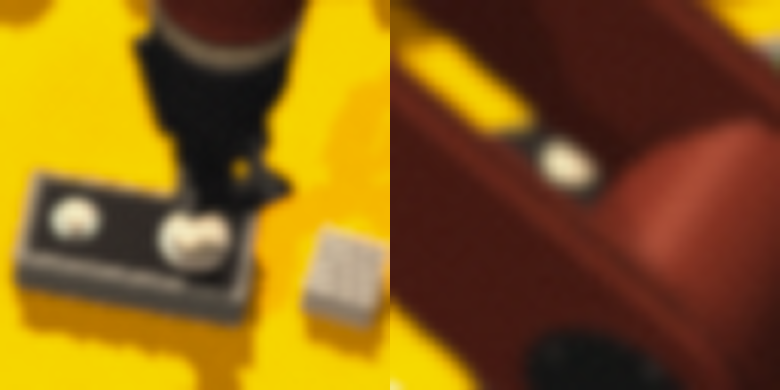

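The tip at about (205,205) in the crop is above the large key at (195,235). The small key, 67 mm away, is clear. I'll shift about 1 mm towards −y and press.

Request:
drive_tool --pt "-0.5 1.2 8 0" --pt "0 0 6 0" --pt "0 0 4 0" --pt "0 0 3 0" --pt "0 0 2 0" --pt "0 0 1 0" --pt "0 0 0 0" --pt "0 0 0 0"

```text
time_s: 9.83
ee_pos: [0.5428, -0.2828, 0.0411]
orientation: [0.0, 0.977, 0.214, 0.0]
wrist_force: [-0.4, 0.4, 3.6]
width: -0.003
grasp_force: 1.7
```

Request:
drive_tool --pt "0 0 1 0" --pt "0 0 1 0" --pt "0 0 0 0" --pt "0 0 0 0"

```text
time_s: 10.17
ee_pos: [0.5429, -0.2829, 0.04]
orientation: [0.0, 0.977, 0.214, 0.0]
wrist_force: [-3.4, 3.0, 10.1]
width: 0.001
grasp_force: 5.1
```

Request:
drive_tool --pt "0 0 -4 0" --pt "0 0 -15 0" --pt "0 0 -30 0" --pt "0 0 -35 0" --pt "0 0 -35 0" --pt "0 0 -35 0" --pt "-20 15 0 0" --pt "-25 20 0 0" --pt "-25 20 0 0" --pt "-25 20 0 0" --pt "-25 20 0 0" --pt "-25 20 0 0" --pt "-25 20 0 0" --pt "-25 20 0 0" --pt "-25 20 0 0" --pt "0 0 0 0" --pt "0 0 0 0"

```text
time_s: 11.58
ee_pos: [0.4146, -0.5352, 0.1919]
orientation: [-0.0, 0.977, 0.213, -0.0]
wrist_force: [-1.0, 0.3, -0.9]
width: -0.001
grasp_force: 0.0
```

Run:
```python
from m import *
T=optics.snapshot('top');S=optics.snapshot('side');s=telemetry.state();print(s['ee_pos'],s['wrist_force'],s['time_s'])
for n,a,b in (('out',(366,228),(444,266)),('sqa',(393,225),(450,283)),('sqb',(418,222),(455,299)),('start',(547,245),(452,402)),('small',(538,275),(421,397))):
    print(n,blob(T,*a,7),blob(S,*b,7))
def crop(im,c,r,h=24):
    c,r=int(c*.64),int(r*.64); return cv2.resize(im[r-h:r+h,c-h:c+h,::-1],(260,260),interpolation=2)
cv2.imwrite('pics/end.png',np.vstack([np.hstack([crop(T,*p) for p in ((262,250),(392,225),(543,260))]),np.hstack([crop(S,*p) for p in ((425,213),(450,282),(440,400))])]))
```

```text
[ 0.41613329 -0.53322247  0.19213187] [ 0.32368184 -0.44501234  1.01901079] 11.6833
out (array([145.5       , 234.14814815]), np.int32(54)) (array([170.36111111, 284.        ]), np.int32(36))
sqa (array([143.42857143, 251.57142857]), np.int32(35)) (array([181. , 287.5]), np.int32(26))
sqb (array([141.81818182, 267.3030303 ]), np.int32(33)) (array([190.92592593, 290.59259259]), np.int32(27))
start (array([156.28712871, 349.26732673]), np.int32(101)) (array([255.69444444, 288.09722222]), np.int32(72))
small (array([176.20454545, 344.11363636]), np.int32(44)) (array([249.625  , 266.28125]), np.int32(64))
```

View pics/end.png

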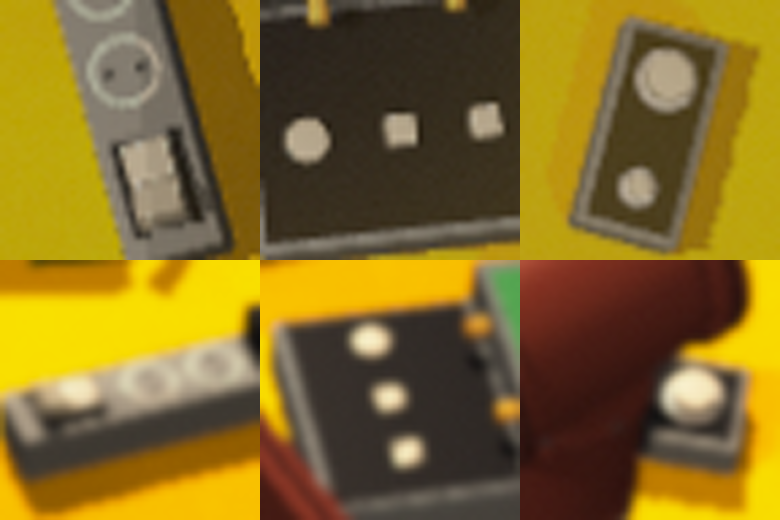

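The crops show the rocker level on the socket side. The round key sits lower, about 1.1 px in the side view, which fits 7 mm of travel. The square keys and the box haven't moved, and the start key is back up.

```bash
python3 -c "
from workcell import order
print(order.finish_job())"
```

```text
the job is handed in; nothing more can be done
None
```

The job is handed in after about 12 s of the 48 s allowed: rocker pressed fully on, output key locked in, start key pressed to its stop and back up, and the final pictures show the control box and square keys unmoved.

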